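# Stand the upturned mixing cup on the pharmacy scale

### The job

The eight-sided white mixing cup has been left upside down on the pharmacy counter. Turn it the right way up and set it down gently, mouth up, in the middle of the scale's steel pan, ready for weighing. Leave the round cup, bottles, jar and cartons standing where they are.

Things in the scene. Friction and masses are not known exactly. Their poses are not given: they have to be found in the camera images.
- cup: the mixing cup: white plastic, straight walls with eight flat sides, 60 mm across flats (65 corners), 85 mm tall, walls 4 mm, base 6 mm, about 0.12 kg; starts mouth-down. Origin: centre of its open mouth; z runs from mouth to closed base (up at the start, down at the end); x, y and the 45 degree directions between are square to the flats. Lies still on a flat side, its axis then 30 mm up.
- scale: the bench scale, fixed to the counter: grey housing 210 x 180 mm, 46 mm high, with a round steel pan, black display and two white keys. Origin on the counter under the middle of the pan; along its own x the housing runs from -130 mm (display end) to +80 mm, and 90 mm either way in y; z up.
- scale_pan (a point): centre of the upper face of the scale's round steel pan, 150 mm across, 60 mm above the counter; the pan is rigid and does not give
- round_cup: bystander: small round white plastic cup, also upside down, 68 mm across its mouth, 48 mm across its base, 55 mm tall; origin at the centre of the mouth on the counter
- dropper: bystander: slim white dropper bottle, 32 mm across, 75 mm tall, red cap; origin at the centre of its underside
- syrup_tall: bystander: brown syrup bottle, 68 mm across, 180 mm tall; origin at the centre of its underside
- syrup_small: bystander: brown syrup bottle, 54 mm across, 130 mm tall; origin at the centre of its underside
- jar: bystander: white pill jar, 62 mm across, 80 mm tall; origin at the centre of its underside
- carton_flat: bystander: flat medicine carton lying down, 60 x 120 x 28 mm; origin at the centre of its underside
- carton_cube: bystander: medicine carton, 70 x 90 x 50 mm; origin at the centre of its underside

How it is judged:
By the outcome, as a careful person would: the job done as asked, in the order asked, and still so for the second after the job is handed in, with the robot touching nothing.
It also fails if it takes over 64 s, if anything falls off the work surface, if the arm or the gripper's body presses on something with over 40 N, if the wrist force passes 120 N, or if a joint passes its speed limit or range.

### The arm

A 6-joint arm with a two-finger parallel gripper is mounted at the origin on the work surface. World frame = base frame: x ahead of the robot, y to its left, z up, the work surface at z = 0. Lengths are in m, angles in degrees, forces in N, time in s.
With the tool pointing down it reaches from about 0.35 to 0.85 m from the base axis. Payload 8.1 kg.
Tool frame: the origin (TCP) lies at the centre of the arm's flange, where the gripper is bolted on; the fingertips stand 173 mm ahead of it and the grasp point (between the pads) lies 155 mm ahead of it; y points along the fingers, x is the direction in which the jaws open and shut, and the axes are right-handed (so a half turn about y gives the same grasp; the last joint's range is limited). The gripper opens to 85 mm and grips with 20 to 120 N. Pads are 22 mm wide; open, the fingers measure 114 mm over their backs; the gripper's body (76 mm by 85 mm) begins 54 mm behind the grasp point. The pads swing forward as they close: fully open they stand 13 mm farther back than shut.
Start: joints at [-78.461, 7.471, 85.268, -0, 87.261, -4.893], TCP at [0.17, -0.575, 0.405] pointing down, gripper open.
Joint ranges: [-169.43, 169.43], [-51.17, 129.36], [1.28, 143.12], [-76.62, 256.62], [0, 156.53], [-152.29, 152.29]. Speed limits (degrees/s): [136.94, 136.94, 159.86, 180, 180, 180].

### API

Orientations are given as a 3x3 rotation matrix whose columns are the frame's x, y, z axes.
In Python, from bench import * gives the robot as it stands.
- The arm moves only by the tool apply_moves, never from a script. Its argument "increments" is a list of rows, each a list of 7 numbers: the shift along the tool's x, y, z in cm, then the turn, a rotation vector about the tool's x, y, z in rad, then the opening, from 0 (shut) to 1 (fully open). In form: [[dx, dy, dz, ax, ay, az, grip], ...]. A call has 1 to 12 rows; each row is the pose to reach, as a shift and turn from the pose measured when the call began, along the tool's axes at that moment; what a row does not reach only later rows make up. A row lasts 1/10 s, in which the tool goes at most 50 mm and 8.59 degrees, less where a joint would pass 70% of its speed; a pose out of reach is approached as far as the arm can. A call with a gripper value outside its range is refused whole. The fingers move at their own pace and stop on an object; the grip force is fixed at half the most. Time passes only in rows, so rows that repeat a pose let the fingers close. It gives the time, the measured TCP pose, the force and the opening at its end, in the units of the state.
- observe(): the state, without advancing time (a new reading comes with each control period).
- capture(name): name is "scene" or "top" or "wrist"; returns a dict with "image" (480x640x3 uint8, blue, green, red), "range_z" (480x640 float32, m along the optical axis (not along the pixel's ray), 0 where there is no reading), "fx", "fy", "cx", "cy" (pixels), "world_from_camera" (4x4, takes a point from camera to world coordinates); the wrist camera has in their place "T_tool_cam" (4x4, takes a point from camera to tool coordinates, whose origin is the TCP and whose axes are the tool frame's). Camera axes: x right, y down, z forward; pixel columns grow to the right and rows downward; lengths in m; the calibration is good to about 2 mm. A picture is of the moment at which its call begins: read the wrist's pose just before it.
- close_job(): hands the job in, once; it reports no verdict.
Trained networks look in the newest picture that a camera, given by its name, has taken for a name from the list of things; names that differ only in an ending like _2 or _b are one class to them, and where a whole thing is asked for, a point or a joint stands for the part that bears it (a point fixed in the world has none). Each returns a list of dicts, best first, with "conf" (0 to 1); they miss things now and then, are a little off and sometimes report something else, mostly with a low value. They report only what shows in the picture. A call takes as long as a camera call.
- find_in(camera, query): "centre" ([row, column] as shares, 0 to 1, of the picture: columns of its width, rows of its height, amid what is visible of it).
- regions_of(camera, query): "pixels" (480x640 bool, what is visible of it) and "centre" ([row, column] as shares, 0 to 1, of the picture: columns of its width, rows of its height, amid what is visible of it).
- place_of(camera, query): "centre" ([row, column] as shares, 0 to 1, of the picture: columns of its width, rows of its height: a listed point, or the origin of a listed thing).
The state is a dict: "time": time; "joints": joint angles; "joint_vel": joint speeds; "tau": joint torques, N m; "tcp_pos": TCP position; "orientation": TCP orientation; "ft_force": force on the tool from outside, world axes, zero at the start; "ft_torque": the same for the moment, N m; "finger_gap": opening from 0.0 (shut) to 1.0 (fully open).
Only numpy, scipy, OpenCV 4.12 (cv2) and the standard library are available. Lean on these libraries where they do the work, as an engineer would, in place of code of your own. Each camera call takes 0.05 s, during which the arm holds its last target. There are 200 camera calls.

## Working session

There is one attempt and no reset: what is moved stays moved. The work goes in short steps, Python scripts to look and compute and a tool call to move; the robot and the scene stay as the last step left them, time stands still between calls to the robot, and variables do not carry over. Pictures are saved under pics/ and viewed, about 8 in all and at most 12, crops included, and the job is handed in when it is done.

Besides the shell and the picture viewer there is one more tool, called after ">>>" as name([rows], argument=value, ...), one row to a line, values as JSON. apply_moves: Moves the arm, as the interface text tells. Its arguments: {"type":"object","properties":{"increments":{"type":"array"}},"required":["increments"]}

```bash
mkdir -p pics; cat > h.py <<'E'
from bench import *
import numpy as np, cv2
def pts(c,mask=None):
    z=c["range_z"]; v,u=np.nonzero((z>0) if mask is None else (z>0)&mask)
    d=z[v,u]; P=np.c_[(u-c["cx"])/c["fx"]*d,(v-c["cy"])/c["fy"]*d,d,np.ones(len(d))]
    T=c.get("world_from_camera")
    return (P@T.T)[:,:3],u,v
E
python3 - <<'E'
from h import *
ims=[]
for n in("scene","top"):
    c=capture(n); ims.append(c["image"]); cv2.imwrite(f"pics/{n}.png",c["image"])
    for q in["cup","scale","round_cup","dropper","syrup_tall","syrup_small","jar","carton_flat","carton_cube","scale_pan"]:
        if q=="scale_pan": print(n,q,[(np.round(r["centre"],3),r["conf"]) for r in place_of(n,q)[:2]]);continue
        for r in regions_of(n,q)[:2]:
            P,u,v=pts(c,r["pixels"])
            if len(P): 
                t=P[P[:,2]>np.percentile(P[:,2],95)-.006]
                print(n,q,round(r["conf"],2),len(P),(np.array(r["centre"])*[480,640]).round(),"med",np.median(P,0).round(3),"lo",np.percentile(P,2,0).round(3),"hi",np.percentile(P,98,0).round(3),"topmid",t.mean(0).round(3))
s=observe();print(s["time"])
E
```

```text
scene cup 0.65 677 [206. 279.] med [ 0.602 -0.28   0.055] lo [ 0.566 -0.326  0.   ] hi [ 0.623 -0.266  0.087] topmid [ 0.593 -0.297  0.084]
scene scale 0.88 5007 [294. 466.] med [0.483 0.337 0.046] lo [0.356 0.229 0.013] hi [0.562 0.409 0.062] topmid [0.479 0.313 0.059]
scene round_cup 0.6 520 [237. 392.] med [0.444 0.035 0.032] lo [ 0.41   0.001 -0.   ] hi [0.461 0.054 0.056] topmid [0.432 0.024 0.054]
scene round_cup 0.6 5144 [293. 467.] med [0.483 0.337 0.046] lo [0.355 0.225 0.01 ] hi [0.562 0.41  0.062] topmid [0.479 0.313 0.059]
scene dropper 0.73 262 [255. 316.] med [ 0.661 -0.034  0.036] lo [ 0.645 -0.05   0.001] hi [ 0.672 -0.025  0.074] topmid [ 0.657 -0.04   0.072]
scene syrup_tall 0.65 1756 [312. 336.] med [0.799 0.234 0.094] lo [0.768 0.204 0.007] hi [0.819 0.251 0.179] topmid [0.788 0.221 0.178]
scene syrup_small 0.91 776 [237. 246.] med [ 0.777 -0.183  0.063] lo [ 0.744 -0.249  0.001] hi [ 0.795 -0.17   0.13 ] topmid [ 0.77  -0.194  0.128]
scene syrup_small 0.71 753 [178. 245.] med [ 0.57  -0.514  0.037] lo [ 0.506 -0.656 -0.001] hi [ 0.6   -0.484  0.053] topmid [ 0.56
[... 1194 characters left out ...]
ed [0.766 0.208 0.117] lo [0.747 0.184 0.001] hi [0.8   0.245 0.182] topmid [0.779 0.218 0.18 ]
top syrup_small 0.91 488 [197. 392.] med [ 0.752 -0.193  0.088] lo [ 0.737 -0.222  0.014] hi [ 0.777 -0.171  0.132] topmid [ 0.762 -0.197  0.13 ]
top jar 0.85 745 [272. 106.] med [0.516 0.52  0.075] lo [0.489 0.503 0.001] hi [0.546 0.559 0.084] topmid [0.519 0.533 0.08 ]
top carton_flat 0.8 1049 [192. 320.] med [0.772 0.004 0.028] lo [ 0.738 -0.054  0.008] hi [0.809 0.06  0.033] topmid [0.775 0.003 0.029]
top carton_cube 0.9 1212 [291. 523.] med [ 0.552 -0.525  0.05 ] lo [ 0.516 -0.577  0.005] hi [ 0.59  -0.484  0.055] topmid [ 0.554 -0.533  0.051]
top scale_pan [(array([0.621, 0.289]), 0.75)]
1.1
```

View pics/scene.png

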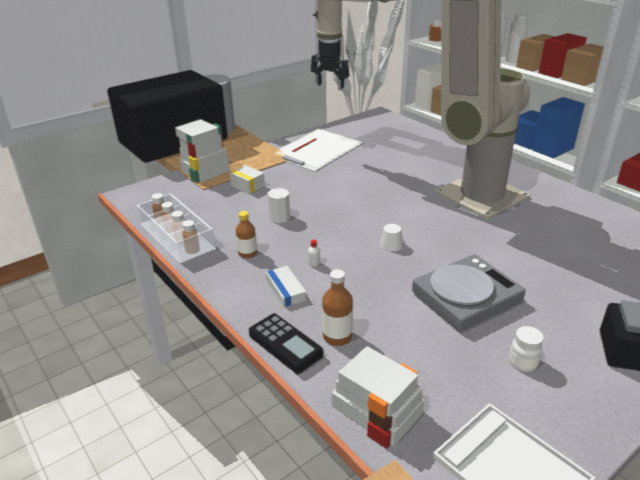

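View pics/top.png

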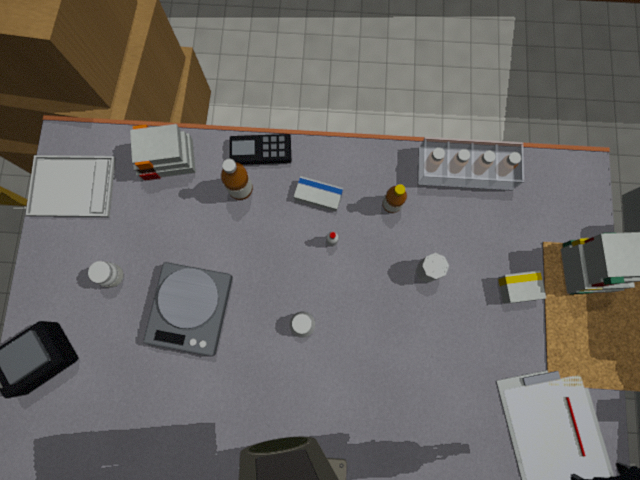

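Scene shows the octagonal cup at about (279,206), top view (433,268); the round cup is separate at (392,237), and the pan is at (463,285). The networks agree. I'll check the state and estimate the cup's yaw next.

```bash
python3 - <<'E'
import bench;print([n for n in dir(bench) if n[0]!='_'])
from h import *
s=observe();print(s["tcp_pos"],np.round(s["orientation"],3).tolist(),s["joints"],s["finger_gap"])
c=capture("wrist");print(np.round(c["T_tool_cam"],3).tolist(),c["fx"],c["cx"],c["cy"])
c=capture("top");print(c["fx"],np.round(c["world_from_camera"],3).tolist())
P,u,v=pts(c)
def yaw(c,lo,hi,ctr,R):
    m=(P[:,2]>lo)&(P[:,2]<hi)&(np.hypot(*(P[:,:2]-ctr).T)<R)
    return P[m]
t=yaw(c,.078,.092,[.586,-.298],.05)
print(len(t),t.mean(0), (t.max(0)+t.min(0))/2)
for a in range(-22,23,4):
    w=[np.ptp(t[:,:2]@[np.cos(np.radians(a+k)),np.sin(np.radians(a+k))]) for k in(0,45,90,135)];print(a,np.round(np.array(w)*1000,1),round(np.mean(w)*1000,1))
t=yaw(c,.055,.066,[.47,.311],.09)
(x,y),r=cv2.minEnclosingCircle(t[:,:2].astype(np.float32)*1000);print("pan",x,y,r,t.mean(0))
E
```

```text
['MotionError', 'capture', 'close_job', 'find_in', 'observe', 'place_of', 'regions_of']
[ 0.16974441 -0.57550816  0.40471423] [[0.283, -0.0, 0.959], [-0.959, -0.0, 0.283], [0.0, -1.0, -0.0]] [-7.84612163e+01  7.47087421e+00  8.52658236e+01 -1.73589311e-03
  8.72596569e+01 -4.89205275e+00] 0.9994204122041787
[[1.0, -0.0, -0.0, -0.0], [0.0, -0.287, 0.958, 0.029], [-0.001, -0.958, -0.287, 0.073], [0.0, 0.0, 0.0, 1.0]] 348.53827379331585 321.8285257117163 233.55947625767362
465.5293148062213 [[0.065, -0.978, 0.198, 0.389], [-0.998, -0.062, 0.018, -0.018], [-0.005, -0.199, -0.98, 1.224], [0.0, 0.0, 0.0, 1.0]]
504 [ 0.58621085 -0.29774719  0.08482394] [ 0.58759554 -0.29828747  0.08460605]
-22 [61.6 60.4 60.7 61.9] 61.2
-18 [62.3 60.  61.1 62.1] 61.4
-14 [63.1 60.6 61.6 62.9] 62.1
-10 [63.5 61.6 62.4 63.7] 62.8
-6 [63.7 62.4 63.3 64.5] 63.5
-2 [63.9 62.8 63.9 65. ] 63.9
2 [63.8 63.  64.2 65.2] 64.1
6 [63.5 62.8 64.2 65.1] 63.9
10 [63.2 62.4 63.9 64.6] 63.5
14 [62.5 61.8 63.2 63.9] 62.9
18 [61.7 60.9 62.3 62.8] 61.9
22 [60.7 60.7 61.9 61.6] 61.2
pan 470.685791015625 310.79559326171875 75.49888610839844 [0.46994087 0.31064671 0.06002691]
```

```bash
cat >> h.py <<'E'
from scipy.spatial.transform import Rotation as Ro
def pose(az,phi,g,flip=1):
    """tool pose: z-azimuth az, pitch phi outward (deg), grasp point g -> TCP,R"""
    a,p=np.radians([az,phi]); o=np.array([np.cos(a),np.sin(a),0]); up=np.array([0,0,1.])
    y=np.sin(p)*o-np.cos(p)*up; z=np.cos(p)*o+np.sin(p)*up; x=np.cross(y,z)
    return np.array(g)-.155*y, np.c_[x,y,z]
def inc(p,R):
    s=observe(); R0=np.array(s["orientation"]); 
    print("t",round(s["time"],2),"tcp",np.round(s["tcp_pos"],4),"J",np.round(s["joints"],1),"F",np.round(s["ft_force"],1),"gap",round(s["finger_gap"],3))
    print("inc cm",np.round(R0.T@(p-s["tcp_pos"])*100,2),"rot",np.round(Ro.from_matrix(R0.T@R).as_rotvec(),3))
E
python3 -c "
from h import *
inc(*pose(-21,0,[.587,-.298,.25]))"
```

```text
t 1.2 tcp [ 0.1698 -0.5755  0.4047] J [-78.5   7.5  85.3   0.   87.3  -4.9] F [-0.   0.3 -0. ] gap 1.002
inc cm [-1.481e+01 -3.000e-02  4.787e+01] rot [-0.     0.653  0.   ]
```

>>> apply_moves([
  [-14.8,0,47.9,0,0.653,0,1],
  [-14.8,0,47.9,0,0.653,0,1],
  [-14.8,0,47.9,0,0.653,0,1],
  [-14.8,0,47.9,0,0.653,0,1],
  [-14.8,0,47.9,0,0.653,0,1],
  [-14.8,0,47.9,0,0.653,0,1],
  [-14.8,0,47.9,0,0.653,0,1],
  [-14.8,0,47.9,0,0.653,0,1],
  [-14.8,0,47.9,0,0.653,0,1],
  [-14.8,0,47.9,0,0.653,0,1],
  [-14.8,0,47.9,0,0.653,0,1],
  [-14.8,0,47.9,0,0.653,0,1],
])

```text
time: 2.4
tcp_pos: [0.5889, -0.2962, 0.4042]
orientation: [[-0.355, -0.0, 0.935], [-0.935, 0.0, -0.355], [-0.0, -1.0, -0.0]]
ft_force: [0.5, 0.3, -0.3]
finger_gap: 1.0
```

```bash
cat >> h.py <<'E'
def wpts():
    s=observe(); c=capture("wrist"); T=np.eye(4);T[:3,:3]=s["orientation"];T[:3,3]=s["tcp_pos"]
    c["world_from_camera"]=T@c["T_tool_cam"]; return c,*pts(c)
E
python3 - <<'E'
from h import *
c,P,u,v=wpts(); cv2.imwrite("pics/w1.png",c["image"])
t=P[(abs(P[:,2]-.085)<.006)&(np.hypot(P[:,0]-.587,P[:,1]+.298)<.06)]
print(len(t),t.mean(0))
A=np.arange(-22,23,1.);W=[np.mean([np.ptp(t[:,:2]@[np.cos(b),np.sin(b)]) for b in np.radians(a+np.array([0,45,90,135]))]) for a in A]
print(np.c_[A,np.array(W)*1000].round(1)[::3].tolist())
(x,y),r=cv2.minEnclosingCircle(t[:,:2].astype(np.float32)*1000);print(x,y,r)
for g in ([.587,-.298,.10],): inc(*pose(-21,-40,g))
E
```

```text
4040 [ 0.5887192  -0.29932205  0.08598299]
[[-22.0, 60.6], [-19.0, 60.3], [-16.0, 61.0], [-13.0, 62.0], [-10.0, 62.8], [-7.0, 63.4], [-4.0, 63.9], [-1.0, 64.2], [2.0, 64.3], [5.0, 64.3], [8.0, 64.0], [11.0, 63.6], [14.0, 63.1], [17.0, 62.4], [20.0, 61.5]]
587.8195190429688 -299.0858459472656 32.26433181762695
t 2.45 tcp [ 0.5877 -0.2975  0.4043] J [-31.3  16.6  74.9  -0.   88.5  79.6] F [ 0.5 -0.5 -0.1] gap 1.004
inc cm [ 0.08 18.54  9.93] rot [-0.697  0.002  0.001]
```

View pics/w1.png

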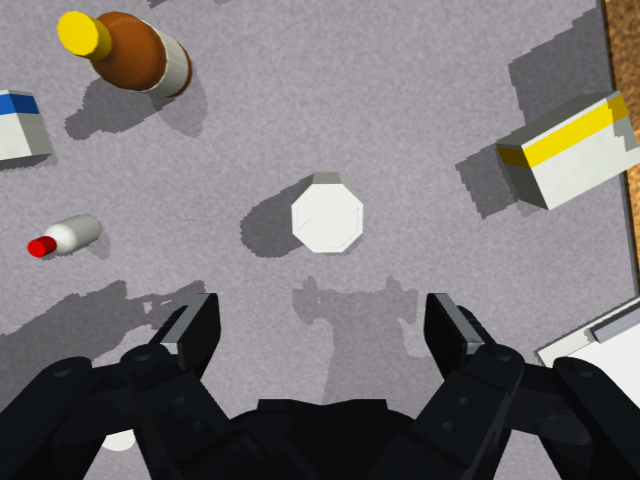

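The wrist view confirms the octagonal cup, with its top centre at about (328,215). That is (0.588, -0.299), with flats at -20°. Next I pitch the tool inward by 40° and approach.

```bash
python3 - <<'E'
from h import *
a=np.radians(-20);d=np.array([np.cos(a)*np.sin(.698),np.sin(a)*np.sin(.698),np.cos(.698)])
inc(*pose(-20,-40,np.array([.588,-.299,.06])+.12*d))
E
```

```text
t 2.45 tcp [ 0.5877 -0.2975  0.4043] J [-31.3  16.6  74.9  -0.   88.5  79.6] F [ 0.5 -0.5 -0.1] gap 1.004
inc cm [-0.15 13.34 17.77] rot [-0.697 -0.015 -0.005]
```

>>> apply_moves([
  [-0.15,4,8,-0.25,0,0,1],
  [-0.15,8,12,-0.45,-0.01,0,1],
  [-0.15,13.3,17.8,-0.697,-0.015,-0.005,1],
  [-0.15,13.3,17.8,-0.697,-0.015,-0.005,1],
  [-0.15,13.3,17.8,-0.697,-0.015,-0.005,1],
  [-0.15,13.3,17.8,-0.697,-0.015,-0.005,1],
  [-0.15,13.3,17.8,-0.697,-0.015,-0.005,1],
  [-0.15,13.3,17.8,-0.697,-0.015,-0.005,1],
  [-0.15,13.3,17.8,-0.697,-0.015,-0.005,1],
])

```text
time: 3.35
tcp_pos: [0.7213, -0.3465, 0.2642]
orientation: [[-0.342, -0.593, 0.729], [-0.94, 0.215, -0.266], [0.001, -0.776, -0.631]]
ft_force: [0.4, -0.0, 1.8]
finger_gap: 1.003
```

```bash
python3 - <<'E'
from h import *
inc(*pose(-20,-40,np.array([.588,-.299,.06])))
E
```

```text
t 3.35 tcp [ 0.7213 -0.3465  0.2642] J [-28.1  79.4   1.6  -7.6 137.6  78.1] F [ 0.4 -0.   1.8] gap 1.003
inc cm [0.09 9.27 2.14] rot [-0.016 -0.001  0.001]
```

```bash
python3 - <<'E'
from h import *
a=np.radians(-20);f=np.radians(35);d=np.array([np.cos(a)*np.sin(f),np.sin(a)*np.sin(f),np.cos(f)])
for b in(.07,.0): inc(*pose(-20,-35,np.array([.588,-.299,.06])+b*d))
E
```

```text
t 3.35 tcp [ 0.7213 -0.3465  0.2642] J [-28.1  79.4   1.6  -7.6 137.6  78.1] F [ 0.4 -0.   1.8] gap 1.003
inc cm [0.1  2.33 0.29] rot [ 0.071 -0.001  0.001]
t 3.35 tcp [ 0.7213 -0.3465  0.2642] J [-28.1  79.4   1.6  -7.6 137.6  78.1] F [ 0.4 -0.   1.8] gap 1.003
inc cm [0.09 9.31 0.79] rot [ 0.071 -0.001  0.001]
```

>>> apply_moves([
  [0.1,2.3,0.3,0.071,0,0,1],
  [0.1,4,0.4,0.071,0,0,1],
  [0.1,6,0.55,0.071,0,0,1],
  [0.1,8,0.7,0.071,0,0,1],
  [0.1,9.3,0.8,0.071,0,0,1],
  [0.1,9.3,0.8,0.071,0,0,1],
  [0.1,9.3,0.8,0.071,0,0,1],
])

```text
time: 4.05
tcp_pos: [0.6734, -0.3316, 0.1945]
orientation: [[-0.343, -0.53, 0.775], [-0.939, 0.192, -0.285], [0.003, -0.826, -0.564]]
ft_force: [-0.2, -0.5, 0.8]
finger_gap: 0.999
```

```bash
python3 - <<'E'
from h import *
inc(*pose(-20,-35,np.array([.588,-.299,.06])))
c=capture("wrist");cv2.imwrite("pics/w2.png",c["image"])
E
```

```text
t 4.05 tcp [ 0.6734 -0.3316  0.1945] J [-28.8  60.1  39.1  -5.6 114.7  80.5] F [-0.2 -0.5  0.8] gap 0.999
inc cm [-0.14  0.77  0.22] rot [-0.012 -0.003  0.001]
```

View pics/w2.png

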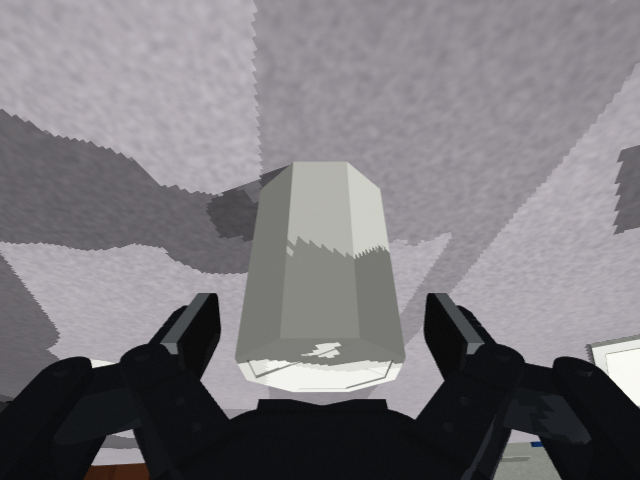

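The cup sits centred between the pads (edges at about columns 237 to 405) with a flat square to the view. Closing.

>>> apply_moves([
  [-0.1,0.7,0.2,-0.01,0,0,1],
  [-0.1,0.7,0.2,-0.01,0,0,1],
  [-0.1,0.7,0.2,-0.01,0,0,0],
  [-0.1,0.7,0.2,-0.01,0,0,0],
  [-0.1,0.7,0.2,-0.01,0,0,0],
  [-0.1,0.7,0.2,-0.01,0,0,0],
  [-0.1,0.7,0.2,-0.01,0,0,0],
  [-0.1,0.7,0.2,-0.01,0,0,0],
  [-0.1,0.7,0.2,-0.01,0,0,0],
  [-0.1,0.7,0.2,-0.01,0,0,0],
  [-0.1,0.7,0.2,-0.01,0,0,0],
  [-0.1,0.7,0.2,-0.01,0,0,0],
])

```text
time: 5.3
tcp_pos: [0.6716, -0.3295, 0.1866]
orientation: [[-0.343, -0.539, 0.769], [-0.939, 0.195, -0.282], [0.003, -0.819, -0.573]]
ft_force: [1.3, -0.4, 1.5]
finger_gap: 0.696
```

```bash
python3 - <<'E'
from h import *
s=observe();R=np.array(s["orientation"]);y=R[:,1];print("phi",np.degrees(np.arctan2(-np.hypot(y[0],y[1]),-y[2])),"g",s["tcp_pos"]+.155*y)
p,R1=pose(-20,-36,[.588,-.299,.11]); inc(p,R1)
inc(*pose(-20,54,[.54,-.28,.15]))
E
```

```text
phi -34.98863180088515 g [ 0.58802645 -0.29933346  0.05957025]
t 5.3 tcp [ 0.6716 -0.3295  0.1866] J [-28.8  60.5  39.4  -5.6 114.6  80.6] F [ 1.3 -0.4  1.5] gap 0.696
inc cm [ 0.   -4.12 -2.63] rot [-0.018 -0.002  0.001]
t 5.3 tcp [ 0.6716 -0.3295  0.1866] J [-28.8  60.5  39.4  -5.6 114.6  80.6] F [ 1.3 -0.4  1.5] gap 0.696
inc cm [ -0.11  10.78 -24.92] rot [ 1.553e+00 -1.000e-03  3.000e-03]
```

Gripped (opening 59 mm). I'll lift, then turn 90° about the jaw axis in the air.

```bash
cat >> h.py <<'E'
def rows(L):
    s=observe(); R0=np.array(s["orientation"])
    print([[*(np.round(R0.T@(p-s["tcp_pos"])*100,1)),*np.round(Ro.from_matrix(R0.T@R).as_rotvec(),2)] for p,R in L])
E
python3 - <<'E'
from h import *
s=observe();R=np.array(s["orientation"]);p=np.array(s["tcp_pos"])
np.savez("cup.npz",pc=R.T@(np.array([.588,-.299,0])-p),zc=R.T@[0,0,1])
o=np.array([np.cos(np.radians(20)),-np.sin(np.radians(20)),0])
g0=np.array([.588,-.299,.06]);g1=g0-.08*o+[0,0,.10]
L=[(p+[0,0,.04],R),(p+[0,0,.08],R)]+[pose(-20,-35+9*k,g0+(g1-g0)*[k/10,k/10,1]) for k in range(1,11)]
rows(L)
E
```

```text
[[np.float64(0.0), np.float64(-3.3), np.float64(-2.3), np.float64(0.0), np.float64(0.0), np.float64(0.0)], [np.float64(0.0), np.float64(-6.6), np.float64(-4.6), np.float64(0.0), np.float64(0.0), np.float64(0.0)], [np.float64(0.0), np.float64(-7.6), np.float64(-8.8), np.float64(0.16), np.float64(-0.0), np.float64(0.0)], [np.float64(0.0), np.float64(-6.5), np.float64(-11.9), np.float64(0.31), np.float64(-0.0), np.float64(0.0)], [np.float64(0.0), np.float64(-5.2), np.float64(-14.8), np.float64(0.47), np.float64(-0.0), np.float64(0.0)], [np.float64(0.0), np.float64(-3.4), np.float64(-17.5), np.float64(0.63), np.float64(-0.0), np.float64(0.0)], [np.float64(0.0), np.float64(-1.4), np.float64(-20.0), np.float64(0.79), np.float64(-0.0), np.float64(0.0)], [np.float64(0.0), np.float64(0.9), np.float64(-22.2), np.float64(0.94), np.float64(-0.0), np.float64(0.0)], [np.float64(0.0), np.float64(3.5), np.float64(-24.2), np.float64(1.1), np.float64(-0.0), np.float64(0.0)], [np.float64(0.0), np.float64(6.2), np.float64(-25.8), np.float64(1.26), np.float64(-0.0), np.float64(0.0)], [np.float64(0.0), np.float64(9.0), np.float64(-27.0), np.float64(1.41), np.float64(-0.0), np.float64(0.0)], [np.float64(0.0), np.float64(11.9), np.float64(-27.8), np.float64(1.57), np.float64(-0.0), np.float64(0.0)]]
```

>>> apply_moves([
  [0,-3.3,-2.3,0,0,0,0],
  [0,-6.6,-4.6,0,0,0,0],
  [0,-7.6,-8.8,0.15,0,0,0],
  [0,-6.5,-11.9,0.3,0,0,0],
  [0,-5.2,-14.8,0.45,0,0,0],
  [0,-3.4,-17.5,0.6,0,0,0],
  [0,-1.4,-20,0.75,0,0,0],
  [0,0.9,-22.2,0.9,0,0,0],
  [0,3.5,-24.2,1.05,0,0,0],
  [0,6.2,-25.8,1.2,0,0,0],
  [0,9,-27,1.35,0,0,0],
  [0,11.9,-27.8,1.5,0,0,0],
])

```text
time: 6.5
tcp_pos: [0.3941, -0.2276, 0.2493]
orientation: [[-0.342, 0.648, 0.68], [-0.94, -0.239, -0.246], [0.003, -0.723, 0.69]]
ft_force: [1.4, 1.8, 0.4]
finger_gap: 0.696
```

```bash
cat >> h.py <<'E'
def cupnow():
    s=observe();R=np.array(s["orientation"]);k=np.load("cup.npz")
    return s["tcp_pos"]+R@k["pc"],R@k["zc"]
def for_cup(m,zc,az):
    """tool pose (az, in pitch plane) that puts cup mouth at m with cup axis zc"""
    k=np.load("cup.npz"); a=np.radians(az); jaw=np.array([np.sin(a),-np.cos(a),0]) # tool x
    B=lambda x,z:np.c_[x,np.cross(z,x),z]
    kz=k["zc"]-np.array([k["zc"][0],0,0]); kz/=np.linalg.norm(kz)
    R=B(jaw,np.array(zc,float))@B(np.array([1.,0,0]),kz).T
    return np.array(m)-R@k["pc"],R
E
python3 - <<'E'
from h import *
m,z=cupnow();print("cup",m.round(4),z.round(3))
o=np.array([np.cos(np.radians(20)),-np.sin(np.radians(20)),0])
t=np.array([.513,-.272,0])+.06*o
inc(*for_cup(t+[0,0,.06],-o,-20)); inc(*for_cup(t+[0,0,.031],-o,-20))
c=capture("top");cv2.imwrite("pics/t2.png",cv2.resize(c["image"][180:400,300:560],None,fx=2.5,fy=2.5))
E
```

```text
cup [ 0.5495 -0.2841  0.1253] [-0.922  0.334  0.197]
t 6.5 tcp [ 0.3941 -0.2276  0.2493] J [-43.  -27.9 139.   31.   31.3  45.7] F [1.4 1.8 0.4] gap 0.696
inc cm [ 0.12  7.28 -6.89] rot [0.198 0.002 0.002]
t 6.5 tcp [ 0.3941 -0.2276  0.2493] J [-43.  -27.9 139.   31.   31.3  45.7] F [1.4 1.8 0.4] gap 0.696
inc cm [ 0.11  9.38 -8.89] rot [0.198 0.002 0.002]
```

View pics/t2.png

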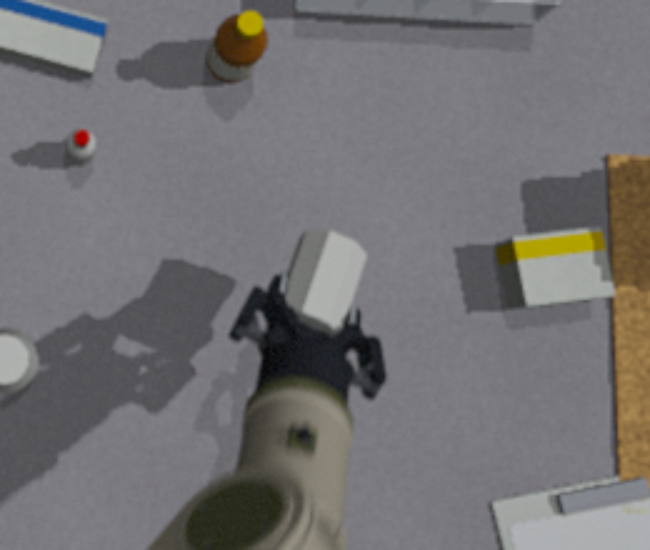

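Cup held by the base end, mouth pointing outward, nothing disturbed. The arm is too folded here (J3 139°), so I'll lay the cup down farther out.

```bash
python3 - <<'E'
from h import *
o=np.array([np.cos(np.radians(20)),-np.sin(np.radians(20)),0])
t=np.array([.585,-.298,0])+.06*o; print(t)
inc(*for_cup(t+[0,0,.08],-o,-20)); rows([for_cup(t+[0,0,h],-o,-20) for h in (.08,.04,.0315)])
E
```

```text
[ 0.64138156 -0.31852121  0.        ]
t 6.55 tcp [ 0.3887 -0.2225  0.2383] J [-43.2 -28.1 140.3  32.2  31.   44.3] F [ -6.2   5.5 -11.6] gap 0.696
inc cm [ 0.48 10.78  1.34] rot [ 0.204 -0.    -0.004]
[[np.float64(0.5), np.float64(10.8), np.float64(1.3), np.float64(0.2), np.float64(-0.0), np.float64(-0.0)], [np.float64(0.5), np.float64(13.7), np.float64(-1.4), np.float64(0.2), np.float64(-0.0), np.float64(-0.0)], [np.float64(0.5), np.float64(14.3), np.float64(-2.0), np.float64(0.2), np.float64(-0.0), np.float64(-0.0)]]
```

>>> apply_moves([
  [0.5,5,0.6,0.1,0,0,0],
  [0.5,10.8,1.3,0.2,0,0,0],
  [0.5,10.8,1.3,0.2,0,0,0],
  [0.5,10.8,1.3,0.2,0,0,0],
  [0.5,10.8,1.3,0.2,0,0,0],
  [0.5,10.8,1.3,0.2,0,0,0],
  [0.5,10.8,1.3,0.2,0,0,0],
])

```text
time: 7.25
tcp_pos: [0.4663, -0.2551, 0.1668]
orientation: [[-0.338, 0.768, 0.543], [-0.941, -0.273, -0.2], [-0.006, -0.579, 0.815]]
ft_force: [0.0, 1.0, -1.5]
finger_gap: 0.693
```

```bash
python3 - <<'E'
from h import *
o=np.array([np.cos(np.radians(20)),-np.sin(np.radians(20)),0])
t=np.array([.585,-.298,0])+.06*o
m,z=cupnow();print(m.round(4),z.round(3))
rows([for_cup(t+[0,0,h],-o,-20) for h in (.045,.036,.031)]); inc(*for_cup(t+[0,0,.031],-o,-20))
E
```

```text
[ 0.6417 -0.317   0.0766] [-0.942  0.336  0.007]
[[np.float64(0.0), np.float64(1.9), np.float64(-2.7), np.float64(0.01), np.float64(-0.0), np.float64(-0.01)], [np.float64(0.0), np.float64(2.4), np.float64(-3.4), np.float64(0.01), np.float64(-0.0), np.float64(-0.01)], [np.float64(0.0), np.float64(2.7), np.float64(-3.8), np.float64(0.01), np.float64(-0.0), np.float64(-0.01)]]
t 7.25 tcp [ 0.4663 -0.2551  0.1668] J [-40.2  -0.4 131.4 102.4  17.2 -24.9] F [ 0.   1.  -1.5] gap 0.693
inc cm [ 0.04  2.68 -3.84] rot [ 0.007 -0.002 -0.007]
```

>>> apply_moves([
  [0,1,-1.4,0,0,0,0],
  [0,1.6,-2.3,0.007,0,-0.007,0],
  [0,2.1,-3,0.007,0,-0.007,0],
  [0,2.4,-3.4,0.007,0,-0.007,0],
  [0,2.5,-3.6,0.007,0,-0.007,0],
  [0,2.6,-3.7,0.007,0,-0.007,0],
  [0,2.7,-3.8,0.007,0,-0.007,0],
  [0,2.7,-3.8,0.007,0,-0.007,0],
  [0,2.7,-3.8,0.007,0,-0.007,0],
])

```text
time: 8.15
tcp_pos: [0.4666, -0.255, 0.1206]
orientation: [[-0.343, 0.77, 0.538], [-0.939, -0.28, -0.198], [-0.002, -0.573, 0.82]]
ft_force: [0.6, 0.6, -0.2]
finger_gap: 0.696
```

```bash
python3 - <<'E'
from h import *
m,z=cupnow();print(m.round(4),z.round(3)); s=observe();print(s["joints"].round(1),s["ft_force"].round(1)); R=np.array(s["orientation"]);print(R.round(3).tolist())
c=capture("top");P,u,v=pts(c)
t=P[(np.hypot(P[:,0]-.62,P[:,1]+.31)<.05)&(P[:,2]>.05)&(P[:,2]<.075)];print(len(t),np.percentile(t,[2,50,98],0).round(4))
E
```

```text
[ 0.6421 -0.3184  0.0318] [-0.94   0.341 -0.001]
[-40.    7.9 130.3 124.4  19.9 -47.7] [ 0.6  0.6 -0.2]
[[-0.343, 0.77, 0.538], [-0.939, -0.28, -0.198], [-0.002, -0.573, 0.82]]
505 [[ 0.5741 -0.3323  0.0505]
 [ 0.6076 -0.3039  0.0597]
 [ 0.6419 -0.2767  0.0653]]
```

>>> apply_moves([
  [0,0.05,-0.08,0,0,0,0],
  [0,0.1,-0.15,0,0,0,0],
  [0,0.12,-0.18,0,0,0,0],
  [0,0.12,-0.18,0,0,0,0],
  [0,0.12,-0.18,0,0,0,0.8],
  [0,0.12,-0.18,0,0,0,0.9],
  [0,0.12,-0.18,0,0,0,1],
  [0,0.12,-0.18,0,0,0,1],
  [0,0.12,-0.18,0,0,0,1],
  [0,0.12,-0.18,0,0,0,1],
])

```text
time: 9.2
tcp_pos: [0.4665, -0.2549, 0.1183]
orientation: [[-0.343, 0.77, 0.538], [-0.939, -0.28, -0.198], [-0.002, -0.573, 0.82]]
ft_force: [-0.1, -0.3, -0.8]
finger_gap: 0.999
```

>>> apply_moves([
  [0,-1,0,0,0,0,1],
  [0,-2.5,0,0,0,0,1],
  [0,-4,0,0,0,0,1],
  [0,-6,1,0,0,0,1],
  [0,-7,3.5,0,0,0,1],
  [0,-7,7,-0.1,0,0,1],
  [0,-7,11,-0.2,0,0,1],
  [0,-7,14,-0.3,0,0,1],
  [0,-7,17,-0.4,0,0,1],
  [0,-7,17,-0.4,0,0,1],
  [0,-7,17,-0.4,0,0,1],
])

```text
time: 10.3
tcp_pos: [0.4998, -0.2629, 0.2861]
orientation: [[-0.319, 0.551, 0.771], [-0.947, -0.166, -0.273], [-0.022, -0.818, 0.575]]
ft_force: [0.6, 2.0, -1.9]
finger_gap: 0.999
```

```bash
python3 - <<'E'
from h import *
s=observe();print(s["time"],s["joints"].round(1),s["tcp_pos"].round(3),np.array(s["orientation"]).round(2).tolist())
c=capture("top");cv2.imwrite("pics/t3.png",cv2.resize(c["image"][180:400,300:560],None,fx=2.5,fy=2.5))
P,u,v=pts(c)
r=regions_of("top","cup")
for q in r[:2]:
    t,_,_=pts(c,q["pixels"]);print(q["conf"],np.percentile(t,[2,50,98],0).round(3).tolist())
inc(*pose(-20,-20,[.60,-.305,.20])); 
E
```

```text
10.3 [-36.8  -7.4 116.8  18.4  38.6  61.1] [ 0.5   -0.263  0.286] [[-0.32, 0.55, 0.77], [-0.95, -0.17, -0.27], [-0.02, -0.82, 0.58]]
0.62 [[0.565, -0.339, 0.009], [0.62, -0.304, 0.056], [0.647, -0.265, 0.064]]
t 10.4 tcp [ 0.5034 -0.2659  0.2938] J [-36.8  -7.5 116.1  18.3  38.5  61.1] F [2.2 0.2 1.3] gap 0.998
inc cm [ 0.67  5.   15.77] rot [-0.975  0.023 -0.021]
```

View pics/t3.png

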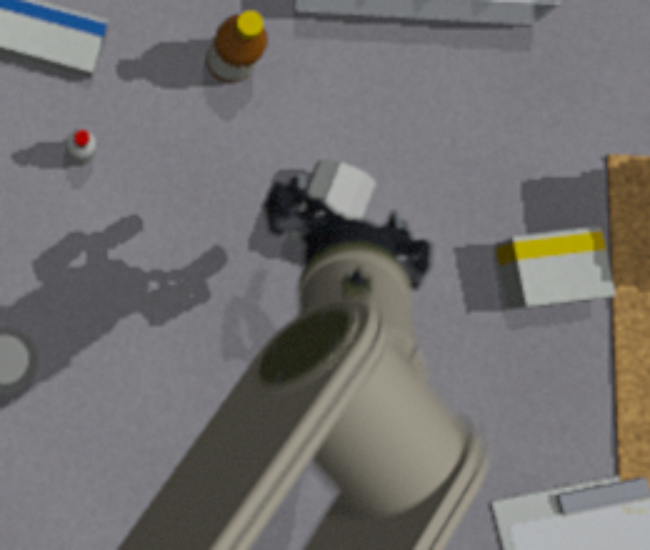

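The cup lies on a flat, mouth outward, and nothing else has moved. Moving above to measure it with the wrist camera.

```bash
python3 -c "
from h import *
inc(*pose(-20,0,[.60,-.304,.22]))"
```

```text
t 10.4 tcp [ 0.5034 -0.2659  0.2938] J [-36.8  -7.5 116.1  18.3  38.5  61.1] F [2.2 0.2 1.3] gap 0.998
inc cm [ 0.4  -0.5  13.17] rot [-0.626  0.018 -0.024]
```

>>> apply_moves([
  [0.4,-0.5,3.3,-0.15,0,0,1],
  [0.4,-0.5,6.6,-0.3,0,0,1],
  [0.4,-0.5,9.9,-0.45,0,0,1],
  [0.4,-0.5,13.2,-0.626,0.018,-0.024,1],
  [0.4,-0.5,13.2,-0.626,0.018,-0.024,1],
  [0.4,-0.5,13.2,-0.626,0.018,-0.024,1],
  [0.4,-0.5,13.2,-0.626,0.018,-0.024,1],
  [0.4,-0.5,13.2,-0.626,0.018,-0.024,1],
  [0.4,-0.5,13.2,-0.626,0.018,-0.024,1],
])

```text
time: 11.3
tcp_pos: [0.5994, -0.3038, 0.3752]
orientation: [[-0.342, 0.001, 0.94], [-0.94, -0.0, -0.342], [-0.0, -1.0, 0.001]]
ft_force: [0.2, -0.1, 0.3]
finger_gap: 1.001
```

```bash
python3 - <<'E'
from h import *
c,P,u,v=wpts(); cv2.imwrite("pics/w3.png",c["image"])
t=P[(P[:,2]>.054)&(P[:,2]<.07)&(np.hypot(P[:,0]-.60,P[:,1]+.304)<.065)]
r=cv2.minAreaRect((t[:,:2]*1000).astype(np.float32));print(len(t),t[:,2].mean(),r)
q=P[(P[:,2]>.02)&(P[:,2]<.07)&(np.hypot(P[:,0]-.60,P[:,1]+.304)<.065)]
o=np.array([np.cos(np.radians(20)),-np.sin(np.radians(20))]);n=np.array([-o[1],o[0]])
print("axial",np.percentile(q[:,:2]@o,[.5,99.5])," lat",np.percentile(q[:,:2]@n,[.5,99.5]),"exp",np.array([.642,-.3184])@o,np.array([.642,-.3184])@n)
s=observe();print(s["joints"].round(1),s["tcp_pos"])
E
```

```text
4477 0.06008960286177602 ((602.0841674804688, -303.3424987792969), (42.25769805908203, 85.48665618896484), 69.56395721435547)
axial [0.62749814 0.71203822]  lat [-0.10899127 -0.0496116 ] exp 0.7121818761794462 -0.07962119844315393
[-31.2  19.3  74.6   0.   86.   78.7] [ 0.59952374 -0.3038463   0.37546406]
```

View pics/w3.png

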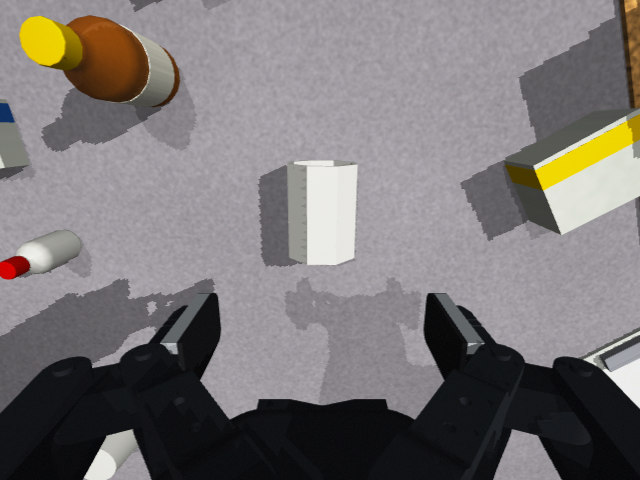

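Wrist view: the cup lies at (322,212), mouth at the far end. Measured mouth, axis and height match what I expected to within 1 mm. Second grasp.

```bash
python3 - <<'E'
from h import *
o=np.array([np.cos(np.radians(20)),-np.sin(np.radians(20)),0])
g=np.array([.642,-.318,.033])-.032*o
f=np.radians(30);d=o*np.sin(f)+[0,0,np.cos(f)]
L=[pose(-20,-30,g+b*d) for b in(.10,.07,.04,.015,0)]
inc(*L[-1]);rows(L)
E
```

```text
t 11.35 tcp [ 0.5995 -0.3038  0.3755] J [-31.2  19.3  74.6   0.   86.   78.7] F [ 0.3 -0.8  0.7] gap 1.0
inc cm [-0.12 20.83  9.  ] rot [-0.525  0.     0.   ]
[[np.float64(-0.1), np.float64(12.2), np.float64(14.0), np.float64(-0.52), np.float64(0.0), np.float64(0.0)], [np.float64(-0.1), np.float64(14.8), np.float64(12.5), np.float64(-0.52), np.float64(0.0), np.float64(0.0)], [np.float64(-0.1), np.float64(17.4), np.float64(11.0), np.float64(-0.52), np.float64(0.0), np.float64(0.0)], [np.float64(-0.1), np.float64(19.5), np.float64(9.8), np.float64(-0.52), np.float64(0.0), np.float64(0.0)], [np.float64(-0.1), np.float64(20.8), np.float64(9.0), np.float64(-0.52), np.float64(0.0), np.float64(0.0)]]
```

>>> apply_moves([
  [-0.1,4,5,-0.15,0,0,1],
  [-0.1,8,10,-0.3,0,0,1],
  [-0.1,12.2,14,-0.45,0,0,1],
  [-0.1,12.2,14,-0.525,0,0,1],
  [-0.1,12.2,14,-0.525,0,0,1],
  [-0.1,14.8,12.5,-0.525,0,0,1],
  [-0.1,17.4,11,-0.525,0,0,1],
  [-0.1,19.5,9.8,-0.525,0,0,1],
  [-0.1,20.8,9,-0.525,0,0,1],
  [-0.1,20.8,9,-0.525,0,0,1],
  [-0.1,20.8,9,-0.525,0,0,1],
  [-0.1,20.8,9,-0.525,0,0,1],
])

```text
time: 12.55
tcp_pos: [0.6854, -0.3342, 0.1699]
orientation: [[-0.342, -0.468, 0.815], [-0.94, 0.17, -0.297], [0.0, -0.867, -0.497]]
ft_force: [0.5, 0.1, -0.4]
finger_gap: 0.999
```

>>> apply_moves([
  [0,0,0,0,0,0,0],
  [0,0,0,0,0,0,0],
  [0,0,0,0,0,0,0],
  [0,0,0,0,0,0,0],
  [0,0,0,0,0,0,0],
  [0,0,0,0,0,0,0],
  [0,0,0,0,0,0,0],
  [0,0,0,0,0,0,0],
  [0,0,0,0,0,0,0],
  [0,0,0,0,0,0,0],
])

```text
time: 13.55
tcp_pos: [0.6863, -0.3346, 0.172]
orientation: [[-0.342, -0.465, 0.817], [-0.94, 0.168, -0.297], [0.001, -0.869, -0.494]]
ft_force: [3.0, -1.3, 6.1]
finger_gap: 0.688
```

```bash
python3 - <<'E'
from h import *
s=observe();R=np.array(s["orientation"]);p=np.array(s["tcp_pos"]);y=R[:,1]
print(p+.155*y,np.degrees(np.arctan2(-np.hypot(*y[:2]),-y[2])),s["joints"].round(1))
o=np.array([np.cos(np.radians(20)),-np.sin(np.radians(20)),0])
np.savez("cup.npz",pc=R.T@(np.array([.642,-.318,.030])-p),zc=R.T@-o)
# lift, pitch to 0 while yawing via the middle, at g
up=p+[0,0,.12]
L=[(p+[0,0,.04],R),(p+[0,0,.09],R),(p+[0,0,.15],R)]
L+=[pose(-20+k*4,-30+k*7.5,[.61-.01*k,-.307+.02*k,.183+.012*k]) for k in range(1,5)]
rows(L)
E
```

```text
[ 0.61426267 -0.30853084  0.0372448 ] -29.625292137087165 [-28.7  60.9  39.3  -4.6 109.   80.9]
[[np.float64(0.0), np.float64(-3.5), np.float64(-2.0), np.float64(0.0), np.float64(0.0), np.float64(0.0)], [np.float64(0.0), np.float64(-7.8), np.float64(-4.4), np.float64(0.0), np.float64(0.0), np.float64(0.0)], [np.float64(0.0), np.float64(-13.0), np.float64(-7.4), np.float64(0.0), np.float64(0.0), np.float64(0.0)], [np.float64(-1.9), np.float64(-12.6), np.float64(-11.5), np.float64(0.12), np.float64(-0.06), np.float64(-0.03)], [np.float64(-3.6), np.float64(-12.4), np.float64(-15.6), np.float64(0.25), np.float64(-0.13), np.float64(-0.05)], [np.float64(-5.0), np.float64(-12.0), np.float64(-19.5), np.float64(0.38), np.float64(-0.2), np.float64(-0.07)], [np.float64(-6.1), np.float64(-11.4), np.float64(-23.3), np.float64(0.51), np.float64(-0.27), np.float64(-0.07)]]
```

>>> apply_moves([
  [0,-1.5,-0.9,0,0,0,0],
  [0,-5,-2.9,0,0,0,0],
  [0,-9,-5.1,0,0,0,0],
  [0,-13,-7.4,0,0,0,0],
  [-1.9,-12.6,-11.5,0.12,-0.06,-0.03,0],
  [-3.6,-12.4,-15.6,0.25,-0.13,-0.05,0],
  [-5,-12,-19.5,0.38,-0.2,-0.07,0],
  [-6.1,-11.4,-23.3,0.51,-0.27,-0.07,0],
  [-6.1,-11.4,-23.3,0.51,-0.27,-0.07,0],
  [-6.1,-11.4,-23.3,0.51,-0.27,-0.07,0],
])

```text
time: 14.55
tcp_pos: [0.5666, -0.2246, 0.3882]
orientation: [[-0.07, -0.0, 0.998], [-0.998, 0.001, -0.07], [-0.001, -1.0, -0.0]]
ft_force: [1.0, -0.3, -2.2]
finger_gap: 0.685
```

```bash
python3 - <<'E'
from h import *
m,z=cupnow();print("cup",m.round(3),z.round(3));s=observe();print(s["joints"].round(1),s["ft_force"].round(2),s["finger_gap"])
# axis in the tool's y-z plane, by the wrist camera: cup points in tool frame
c=capture("wrist");c["world_from_camera"]=c["T_tool_cam"];P,u,v=pts(c)
k=np.load("cup.npz");print("pc",k["pc"].round(4),"zc",k["zc"].round(3))
d=P-k["pc"];ax=d@k["zc"];rad=np.linalg.norm(d-np.outer(ax,k["zc"]),axis=1)
q=(ax>-.01)&(ax<.1)&(rad<.045); Q=P[q]; print(len(Q),np.percentile(Q,[1,50,99],0).round(4).tolist())
# flat facing camera: normal
zc=k["zc"];n=np.array([0,-zc[2],zc[1]]);n*=np.sign(n[2])
off=d[q]@n; f=(abs(d[q][:,0])<.008)&(ax[q]>.005)&(ax[q]<.08)&(off>.02)
A=np.c_[ax[q][f],np.ones(f.sum())];sol=np.linalg.lstsq(A,off[f],rcond=None)[0];print("n",n,"slope,offset",sol,f.sum(), "axial",np.percentile(ax[q][off>.02],[.5,99.5]))
cv2.imwrite("pics/w4.png",c["image"])
E
```

```text
cup [ 0.596 -0.226  0.241] [-0.867  0.062 -0.494]
[-26.5   9.4  84.9   0.   85.7  67.6] [ 0.95 -0.32 -2.21] 0.6848119134565385
pc [-0.0006  0.1468  0.0291] zc [-0.     0.494 -0.869]
32686 [[-0.039, 0.1196, -0.0389], [-0.0007, 0.1517, 0.0099], [0.0379, 0.2048, 0.0425]]
n [0.         0.86927722 0.49432476] slope,offset [-0.0105466   0.02509208] 3256 axial [-0.00142626  0.07846872]
```

View pics/w4.png

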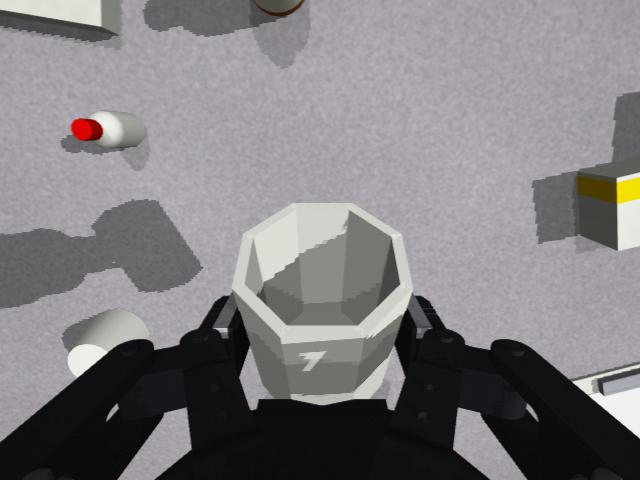

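The cup is held securely, mouth toward the camera at about (323,270). The depth fit of the inner wall agrees with the tracked pose (0.6°, 1 mm). Carrying it to the pan, with the tool yawing so it arrives from the side.

```bash
python3 - <<'E'
from h import *
g0=np.array([.567,-.225,.235]);g1=np.array([.47,.25,.26])
rows([pose(-4+k*7.2,0,g0+(g1-g0)*k/12) for k in range(1,13)])
E
```

```text
[[np.float64(-4.0), np.float64(-0.4), np.float64(-1.2), np.float64(0.0), np.float64(-0.13), np.float64(-0.0)], [np.float64(-7.9), np.float64(-0.6), np.float64(-2.3), np.float64(0.0), np.float64(-0.25), np.float64(-0.0)], [np.float64(-11.8), np.float64(-0.8), np.float64(-3.4), np.float64(0.0), np.float64(-0.38), np.float64(-0.0)], [np.float64(-15.6), np.float64(-1.0), np.float64(-4.5), np.float64(0.0), np.float64(-0.51), np.float64(-0.0)], [np.float64(-19.5), np.float64(-1.2), np.float64(-5.6), np.float64(0.0), np.float64(-0.63), np.float64(-0.0)], [np.float64(-23.4), np.float64(-1.4), np.float64(-6.7), np.float64(0.0), np.float64(-0.76), np.float64(-0.0)], [np.float64(-27.3), np.float64(-1.6), np.float64(-7.8), np.float64(0.0), np.float64(-0.88), np.float64(-0.0)], [np.float64(-31.2), np.float64(-1.8), np.float64(-8.9), np.float64(0.0), np.float64(-1.01), np.float64(-0.0)], [np.float64(-35.1), np.float64(-2.0), np.float64(-10.0), np.float64(0.0), np.float64(-1.13), np.float64(-0.0)], [np.float64(-39.0), np.float64(-2.2), np.float64(-11.1), np.float64(0.0), np.float64(-1.26), np.float64(-0.0)], [np.float64(-42.9), np.float64(-2.4), np.float64(-12.1), np.float64(0.0), np.float64(-1.39), np.float64(-0.0)], [np.float64(-46.8), np.float64(-2.6), np.float64(-13.2), np.float64(0.0), np.float64(-1.51), np.float64(-0.0)]]
```

>>> apply_moves([
  [-4,-0.4,-1.2,0,-0.13,0,0],
  [-7.9,-0.6,-2.3,0,-0.25,0,0],
  [-11.8,-0.8,-3.4,0,-0.38,0,0],
  [-15.6,-1,-4.5,0,-0.5,0,0],
  [-19.5,-1.2,-5.6,0,-0.63,0,0],
  [-23.4,-1.4,-6.7,0,-0.76,0,0],
  [-27.3,-1.6,-7.8,0,-0.88,0,0],
  [-31.2,-1.8,-8.9,0,-1,0,0],
  [-35.1,-2,-10,0,-1.13,0,0],
  [-39,-2.2,-11,0,-1.26,0,0],
  [-42.9,-2.4,-12,0,-1.39,0,0],
  [-46.8,-2.6,-13.2,0,-1.51,0,0],
])

```text
time: 15.8
tcp_pos: [0.4715, 0.2521, 0.4157]
orientation: [[0.992, -0.003, 0.13], [-0.13, -0.001, 0.992], [-0.003, -1.0, -0.001]]
ft_force: [0.0, -1.7, -0.7]
finger_gap: 0.691
```

```bash
python3 - <<'E'
from h import *
s=observe();print(s["tcp_pos"].round(3),s["joints"].round(1),s["ft_force"].round(1))
p1,R1=for_cup([.4705,.311,.145+.06],[0,0,-1],90); inc(p1,R1); gf=p1+.155*R1[:,1]; print("g",gf)
g0=np.array(s["tcp_pos"])+.155*np.array(s["orientation"])[:,1]
rows([pose(82+k*1.,k*7.5,g0+(gf+[0,0,.06]-g0)*k/8) for k in range(1,9)])
E
```

```text
[0.472 0.252 0.416] [22.6 -2.8 94.7  0.  88.3 30.1] [ 0.  -1.7 -0.7]
t 15.8 tcp [0.4715 0.2521 0.4157] J [22.6 -2.8 94.7  0.  88.3 30.1] F [ 0.  -1.7 -0.7] gap 0.691
inc cm [ 1.08 16.35 -8.23] rot [ 1.053 -0.119  0.065]
g [0.47108341 0.3037557  0.17569656]
[[np.float64(-0.1), np.float64(0.4), np.float64(-1.4), np.float64(0.13), np.float64(-0.01), np.float64(-0.0)], [np.float64(-0.1), np.float64(1.2), np.float64(-2.7), np.float64(0.26), np.float64(-0.03), np.float64(0.0)], [np.float64(-0.0), np.float64(2.1), np.float64(-4.0), np.float64(0.39), np.float64(-0.04), np.float64(0.01)], [np.float64(0.1), np.float64(3.3), np.float64(-5.2), np.float64(0.52), np.float64(-0.06), np.float64(0.01)], [np.float64(0.3), np.float64(4.8), np.float64(-6.2), np.float64(0.66), np.float64(-0.08), np.float64(0.02)], [np.float64(0.5), np.float64(6.4), np.float64(-7.1), np.float64(0.79), np.float64(-0.09), np.float64(0.03)], [np.float64(0.8), np.float64(8.3), np.float64(-7.7), np.float64(0.92), np.float64(-0.11), np.float64(0.05)], [np.float64(1.1), np.float64(10.3), np.float64(-8.2), np.float64(1.05), np.float64(-0.12), np.float64(0.07)]]
```

>>> apply_moves([
  [-0.1,0.4,-1.4,0.13,-0.01,0,0],
  [-0.1,1.2,-2.7,0.26,-0.03,0,0],
  [0,2.1,-4,0.39,-0.04,0.01,0],
  [0.1,3.3,-5.2,0.52,-0.06,0.01,0],
  [0.3,4.8,-6.2,0.66,-0.08,0.02,0],
  [0.5,6.4,-7.1,0.79,-0.09,0.03,0],
  [0.8,8.3,-7.7,0.92,-0.11,0.05,0],
  [1.1,10.3,-8.2,1.05,-0.12,0.065,0],
  [1.1,10.3,-8.2,1.053,-0.119,0.065,0],
  [1.1,10.3,-8.2,1.053,-0.119,0.065,0],
  [1.1,10.3,-8.2,1.053,-0.119,0.065,0],
])

```text
time: 16.9
tcp_pos: [0.4726, 0.1695, 0.3145]
orientation: [[1.0, 0.001, -0.002], [0.0, 0.868, 0.497], [0.002, -0.497, 0.868]]
ft_force: [0.1, 0.3, -0.9]
finger_gap: 0.689
```

```bash
python3 - <<'E'
from h import *
m,z=cupnow();print("cup",m.round(4),z.round(3))
s=observe();print(s["joints"].round(1))
rows([for_cup([.4705,.311,.145+h],[0,0,-1],90) for h in(.05,.02,.008,.003)]);inc(*for_cup([.4705,.311,.153],[0,0,-1],90))
c=capture("scene");im=c["image"];cv2.imwrite("pics/s3.png",cv2.resize(im[150:370,330:590],None,fx=2.5,fy=2.5))
P,u,v=pts(capture("top"));t=P[(np.hypot(P[:,0]-m[0],P[:,1]-m[1])<.045)&(abs(P[:,2]-m[2])<.012)]
print(len(t),t[:,2].max(),cv2.minEnclosingCircle((t[:,:2]*1000).astype(np.float32)) if len(t) else 0)
E
```

```text
cup [0.4721 0.3113 0.2667] [ 0.001 -0.003 -1.   ]
[ -5.8  -2.  115.6  60.4  83.2 -23.4]
[[np.float64(-0.2), np.float64(3.5), np.float64(-6.3), np.float64(0.0), np.float64(0.0), np.float64(0.0)], [np.float64(-0.2), np.float64(5.0), np.float64(-8.9), np.float64(0.0), np.float64(0.0), np.float64(0.0)], [np.float64(-0.2), np.float64(5.6), np.float64(-9.9), np.float64(0.0), np.float64(0.0), np.float64(0.0)], [np.float64(-0.2), np.float64(5.9), np.float64(-10.4), np.float64(0.0), np.float64(0.0), np.float64(0.0)]]
t 16.9 tcp [0.4726 0.1695 0.3145] J [ -5.8  -2.  115.6  60.4  83.2 -23.4] F [ 0.1  0.3 -0.9] gap 0.689
inc cm [-0.18  5.63 -9.93] rot [0.003 0.002 0.001]
335 0.27156791692197335 ((471.96368408203125, 302.98974609375), 40.72156524658203)
```

View pics/s3.png

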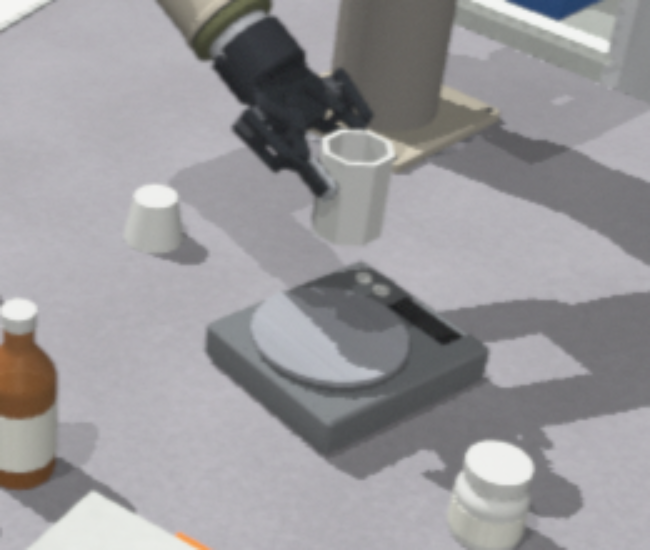

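The cup is upright, mouth up, over the pan at about (350,185) in the crop. Lowering.

>>> apply_moves([
  [-0.2,1.5,-2.6,0,0,0,0],
  [-0.2,3,-5.2,0,0,0,0],
  [-0.2,4.2,-7.4,0,0,0,0],
  [-0.2,5,-8.8,0.003,0.002,0,0],
  [-0.2,5.4,-9.5,0.003,0.002,0,0],
  [-0.2,5.6,-9.9,0.003,0.002,0,0],
  [-0.2,5.6,-9.9,0.003,0.002,0,0],
])

```text
time: 17.7
tcp_pos: [0.471, 0.1695, 0.2017]
orientation: [[1.0, 0.001, -0.003], [0.0, 0.869, 0.494], [0.003, -0.494, 0.869]]
ft_force: [0.1, 0.7, -0.9]
finger_gap: 0.688
```

```bash
python3 - <<'E'
from h import *
m,z=cupnow();print("cup",m.round(4),z.round(3))
s=observe();print(s["joints"].round(1),s["ft_force"])
inc(*for_cup([.4705,.311,.145],[0,0,-1],90))
c=capture("scene");P,u,v=pts(c)
d=np.hypot(P[:,0]-m[0],P[:,1]-m[1]);q=P[(d<.04)&(P[:,2]>.055)&(P[:,2]<.17)]
print("rim z",np.percentile(q[:,2],99), "camera-side wall x by z:")
for z0 in np.arange(.06,.16,.01):
    w=q[abs(q[:,2]-z0)<.003]; print(round(z0,2),len(w),w[:,0].max().round(4) if len(w) else 0)
E
```

```text
cup [0.4704 0.3115 0.1544] [ 0.002  0.    -1.   ]
[ -5.9  10.3 117.1  62.7  76.7 -35.9] [ 0.0602119   0.70340822 -0.87368576]
t 17.7 tcp [0.471  0.1695 0.2017] J [ -5.9  10.3 117.1  62.7  76.7 -35.9] F [ 0.1  0.7 -0.9] gap 0.688
inc cm [ 0.01  0.42 -0.84] rot [-0.     0.003  0.001]
rim z 0.1551415348169081 camera-side wall x by z:
0.06 184 0.5104
0.07 35 0.5051
0.08 53 0.5074
0.09 59 0.5074
0.1 58 0.5067
0.11 42 0.506
0.12 63 0.5096
0.13 82 0.5103
0.14 118 0.5083
0.15 146 0.5083
```

Rim height agrees (0.155 against 0.154). Easing down the last 9 mm in small steps.

>>> apply_moves([
  [0,0.15,-0.25,0,0.003,0,0],
  [0,0.25,-0.45,0,0.003,0,0],
  [0,0.33,-0.6,0,0.003,0,0],
  [0,0.36,-0.66,0,0.003,0,0],
  [0,0.39,-0.72,0,0.003,0,0],
  [0,0.39,-0.72,0,0.003,0,0],
])

```text
time: 18.35
tcp_pos: [0.4711, 0.1693, 0.1938]
orientation: [[1.0, 0.001, 0.0], [-0.001, 0.87, 0.494], [0.0, -0.494, 0.87]]
ft_force: [-0.0, 0.1, -1.5]
finger_gap: 0.688
```

```bash
python3 - <<'E'
from h import *
m,z=cupnow();print("cup",m.round(4),z.round(4));s=observe();print(s["ft_force"].round(1),np.array(s["orientation"]).T[1:].round(3))
E
```

```text
cup [0.4707 0.3113 0.1465] [-1.e-04  6.e-04 -1.e+00]
[-0.   0.1 -1.5] [[ 0.001  0.87  -0.494]
 [ 0.     0.494  0.87 ]]
```

>>> apply_moves([
  [0,0.02,-0.04,0,0,0,0],
  [0,0.04,-0.08,0,0,0,0],
  [0,0.06,-0.1,0,0,0,0],
  [0,0.07,-0.12,0,0,0,0],
  [0,0.07,-0.12,0,0,0,0],
])

```text
time: 18.85
tcp_pos: [0.4711, 0.1692, 0.1924]
orientation: [[1.0, 0.001, 0.0], [-0.001, 0.87, 0.494], [0.0, -0.494, 0.87]]
ft_force: [-0.2, 0.5, -0.9]
finger_gap: 0.691
```

>>> apply_moves([
  [0,0.02,-0.04,0,0,0,0],
  [0,0.03,-0.06,0,0,0,0],
  [0,0.05,-0.09,0,0,0,0],
  [0,0.05,-0.09,0,0,0,0],
])

```text
time: 19.25
tcp_pos: [0.4712, 0.1693, 0.192]
orientation: [[1.0, 0.001, -0.0], [-0.001, 0.87, 0.493], [0.001, -0.493, 0.87]]
ft_force: [-4.0, -3.3, 6.8]
finger_gap: 0.687
```

Light contact (7 N). Releasing and backing straight out along the fingers.

>>> apply_moves([
  [0,-0.01,0.03,0,0,0,0],
  [0,-0.01,0.03,0,0,0,0.75],
  [0,-0.01,0.03,0,0,0,0.85],
  [0,-0.01,0.03,0,0,0,1],
  [0,-0.01,0.03,0,0,0,1],
  [0,-0.01,0.03,0,0,0,1],
  [0,-0.01,0.03,0,0,0,1],
])

```text
time: 19.95
tcp_pos: [0.4712, 0.1694, 0.1923]
orientation: [[1.0, 0.001, -0.0], [-0.001, 0.87, 0.493], [0.001, -0.493, 0.87]]
ft_force: [0.9, 0.4, 0.4]
finger_gap: 0.999
```

>>> apply_moves([
  [0,-1,0,0,0,0,1],
  [0,-2.5,0,0,0,0,1],
  [0,-4.5,0,0,0,0,1],
  [0,-7,0,0,0,0,1],
  [0,-10,0,0,0,0,1],
  [0,-12,2,0,0,0,1],
  [0,-14,5,0,0,0,1],
  [0,-14,5,0,0,0,1],
  [0,-14,5,0,0,0,1],
])

```text
time: 20.85
tcp_pos: [0.4714, 0.0711, 0.3063]
orientation: [[1.0, 0.003, -0.003], [-0.002, 0.869, 0.494], [0.004, -0.494, 0.869]]
ft_force: [-0.3, -0.3, -0.3]
finger_gap: 1.002
```

```bash
python3 - <<'E'
from h import *
s=observe();print(s["time"],s["tcp_pos"],s["ft_force"].round(1))
c=capture("top");P,u,v=pts(c)
t=P[(np.hypot(P[:,0]-.47,P[:,1]-.311)<.06)&(P[:,2]>.135)];print(len(t),np.median(t[:,2]),t[:,2].max(),[np.round(a,1) for a in cv2.minEnclosingCircle((t[:,:2]*1000).astype(np.float32))])
for q in["round_cup","dropper","syrup_tall","syrup_small","jar","carton_flat","carton_cube"]:
    r=regions_of("top",q)
    if r:
        T,_,_=pts(c,r[0]["pixels"]); k=T[T[:,2]>np.percentile(T[:,2],95)-.006];print(q,round(r[0]["conf"],2),k.mean(0).round(3))
a=cv2.resize(c["image"][200:420,60:320],None,fx=1.5,fy=1.5);b=cv2.resize(capture("scene")["image"][150:370,330:590],None,fx=1.5,fy=1.5)
cv2.imwrite("pics/f.png",np.hstack([a,b]))
E
```

```text
20.85 [0.47144223 0.07106134 0.30628689] [-0.3 -0.3 -0.3]
215 0.14413943861377065 0.15254100291726136 [array([469.5, 311.1]), np.float64(32.1)]
round_cup 0.63 [0.425 0.028 0.056]
dropper 0.53 [ 0.649 -0.04   0.075]
syrup_tall 0.92 [0.779 0.217 0.18 ]
syrup_small 0.93 [ 0.763 -0.197  0.13 ]
jar 0.96 [0.518 0.534 0.08 ]
carton_flat 0.88 [0.775 0.004 0.029]
carton_cube 0.87 [ 0.554 -0.532  0.051]
```

View pics/f.png

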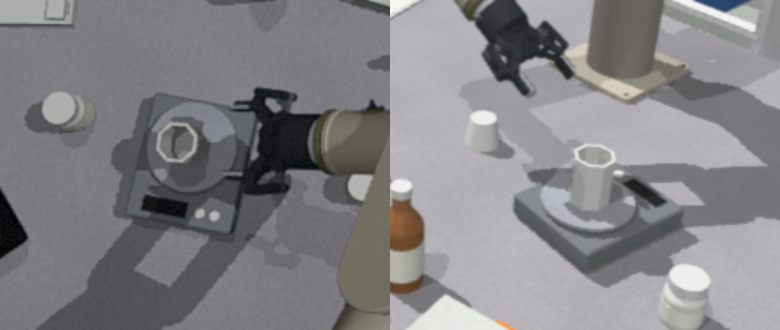

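The cup stands mouth up, centred on the pan. The gripper is clear and the bystanders are where they were.

```bash
python3 -c "
from bench import *
print(close_job())"
```

```text
the job is handed in; nothing more can be done
None
```

The eight-sided cup now stands mouth up in the middle of the scale's pan, and the job is handed in at about 21 s of the 64 s allowed.

**What I did:** I gripped the cup across two opposite flats with the tool tilted, turned it 90° and laid it on its side on the counter. I then gripped it again, turned it another 90° and lowered it onto the pan. Contact showed about 7 N. I then let go and backed out along the fingers.

**Last checks, all after release:**
- **Position:** the cup's rim centre measured (0.4695, 0.3111) against the pan centre at (0.4707, 0.3108), so about 1 mm off.
- **Height:** the median height of the points on its rim is 0.144 m, where 0.145 m is expected.
- **Clearance:** the gripper was well clear and the wrist force was about zero.
- **Bystanders:** six were within 2 mm of where they started. The round cup read 5 mm off in y, but the arm partly hid it in that picture. The scene camera shows it standing untouched, so I take that as occlusion, though I did not remeasure it.

**Odd readings:**
- During the second grip the wrist showed a brief force of about 7 N and the arm shifted by 2 to 3 mm. A wrist-camera check afterwards showed the cup still held as expected, within about 1 mm and 0.6°.
- The first turned pose folded the arm close to a joint limit, so I laid the cup down farther out than planned.

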